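# Press the gift carton's seam in the ratchet clamp, then free it

### The job

One of the two ratchet bar clamps has a small gift carton lying loose between its jaw and its end fence. Pump that clamp's trigger paddle with full strokes until the carton is squeezed tight between the jaw and the fence and stays so with the trigger let up; then press the release cap on the clamp's head and hold it down until the jaw has run fully home, leaving the carton free against the fence. Leave the trigger of the empty clamp alone.

Things in the scene. Friction and masses are not known exactly. Their poses are not given: they have to be found in the camera images.
- trigger_top (a point): Middle of the top face (50 mm along, 36 across) of the loaded clamp's trigger paddle, behind its grey head. At rest 112 mm over the table, sloping 14 degrees up to the rear; x points to the fence, y across. Hinged 75 mm ahead. Press down with closed fingers: stroke 37 mm to a stop, 29 needed, 5 to 16 N. Each stroke moves the jaw one tooth (15 mm), held while the paddle springs back up
- release_top (a point): Centre of the top of the same clamp's release cap, a block 28 x 32 mm standing 18 mm out of the head's top; 110 mm over the table, 121 mm from the trigger point. x: along the clamp to the fence, y across, z up. It goes 10 mm down on a spring (4 to 10 N); 8 mm or more frees the ratchet. Held down, trigger up, it lets the jaw run home by its own spring in 1 s; let go early, the ratchet catches
- plate: The clamp's jaw: a rubber pressure plate 10 x 90 x 45 mm on a toothed bar. Origin: centre of the face that presses the carton; x points to the fence, z up. Fully home it lies 75 mm from the release point along x. It stands on springs (4.5 N at first touch) that give way up to 30 mm, so one stroke after it has reached the seated carton makes it surely tight and does no harm
- fence: The clamp's end fence: an upright aluminium plate 8 x 100 x 60 mm, locked at a different place each time. Origin: middle of the lower edge of the face towards the carton, on the board's top, 18 mm over the table; x points away from the carton, y across, z up. With the carton seated on it the jaw plate's face is 75 mm from this face
- carton: The maroon gift carton lying loose on the clamp's board between jaw and fence: 75 mm along the clamp, 100 across, 70 tall, about 0.25 kg. Origin: centre of its underside; x along the clamp, z up. It starts 10 to 38 mm from the fence; the jaw pushes it there
- spare_trigger_top (a point): Middle of the trigger paddle's upper face on the other clamp, of the same make but empty. Not to be pumped
There are look-alikes about, which are no part of the job. What is shaped like the carton but blue is not meant.

How it is judged (in metres and radians):
On the way, in this order (a step that is already met when the one before it is completed fails the run):
1. the carton is squeezed tight between jaw plate and fence (plate pressing it with more than 3 N, carton within 6 mm of the fence) with the trigger let up, so that the ratchet holds it (contact force between plate and carton above 3 N and x of carton in the frame of fence above -0.0435 m and height (world z) of trigger_top above 0.103 m), for 0.2 s.
2. the release has let the jaw run fully home (within 6 mm) (x of plate in the frame of release_top below 0.081 m), for 0.2 s.
At the end, for the whole second after the job is handed in: The jaw plate is fully home (within 6 mm), the carton stands free and at rest, upright on the board within 10 mm of the fence and within 30 mm of its middle, and the trigger and the release cap are up (x of plate in the frame of release_top below 0.081 m and x of carton in the frame of fence between -0.0475 and -0.0275 m and y of carton in the frame of fence between -0.03 and 0.03 m and angle between carton's own z axis and vertical below 0.17 rad and z of carton in the frame of fence below 0.01 m and height (world z) of trigger_top above 0.103 m and height (world z) of release_top above 0.107 m and linear speed of carton below 0.01 m/s); the robot touches nothing.
It fails at once if the trigger of the empty clamp was moved by more than 12 mm (distance of spare_trigger_top from where it was at the start of the episode above 0.012 m).
It also fails if it takes over 51 s, if anything falls off the work surface, if the arm or the gripper's body presses on something with over 40 N, if the wrist force passes 120 N, or if a joint passes its speed limit or range.

### The arm

A 6-joint arm with a two-finger parallel gripper is mounted at the origin on the work surface. World frame = base frame: x ahead of the robot, y to its left, z up, the work surface at z = 0. Lengths are in mm, angles in rad, forces in N, time in s.
With the tool pointing down it reaches from about 300 to 875 mm from the base axis. Payload 4.2 kg.
Tool frame: the origin (TCP) lies at the very end of the fingers, on their centre line; the grasp point (between the pads) lies arm.hold_point_z behind it (arm.hold_point_z is the distance from the TCP to the grasp point, in mm); z points along the fingers, y is the line along which they close (so a half turn about z gives the same grasp; the last joint's range is limited). The gripper opens to 85 mm and grips with 20 to 120 N. Pads are 22 mm wide; open, the fingers measure 114 mm over their backs; the gripper's body (76 mm by 85 mm) begins 54 mm behind the grasp point. The pads swing forward as they close: fully open they stand 13 mm farther back than shut.
Start: joints at [1.25, 0.32, 1.565, -0, 1.257, -0.02], TCP at [170.365, 549.197, 231.338] pointing down, gripper open.
Joint ranges: [-3.11, 3.11], [-0.84, 2.01], [0.21, 2.61], [-1.34, 4.49], [0.05, 2.63], [-2.56, 2.56]. Speed limits (rad/s): [2.57, 2.57, 3.14, 3.14, 3.14, 3.14].

### API

Orientations are given as a 3x3 rotation matrix whose columns are the frame's x, y, z axes.
In Python, from station import status, imaging, workorder, arm gives the robot as it stands. The module is installed in compiled form; this text tells all that it offers.
- The arm moves only by the tool drive_tool, never from a script. Its argument "rows" is a list of rows, each a list of 6 numbers: the shift along the tool's x, y, z scaled (see below), then the turn, a rotation vector about the tool's x, y, z scaled (see below). A call has 1 to 5 rows; each row is the pose to reach, as a shift and turn from the pose commanded when the call began, along the tool's axes at that moment, turning the shorter way round; what a row does not reach only later rows make up. The controller multiplies each number of a shift by 0.25 m and each number of a turn by pi rad. A row lasts 1/8 s, in which the tool goes at most 62.5 mm and 10.7 degrees, less where a joint would pass 70% of its speed; a pose out of reach is approached as far as the arm can. A call with a number of a shift or a turn outside -1 to 1 is refused whole. A call with a gripper value outside its range is refused whole. "claw" is the opening, from -1 (shut) to 1 (fully open), set as the call begins (left out, the last holds). The fingers move at their own pace and stop on an object; the grip force is fixed at half the most. Time passes only in rows, so rows that repeat a pose let the fingers close. It gives the time, the measured TCP pose, the force, the opening and the grip force at its end, in the units of the state.
- status.get_state(): the state, without advancing time (a new reading comes with each control period).
- imaging.grab_frame(name): name is "side" or "top"; returns a dict with "img" (480x640x3 uint8, red, green, blue), "K" (3x3 intrinsics, pixels), "dist" ([k1, k2, p1, p2, k3] as OpenCV has them; the pictures are not rectified), "R" (3x3) and "t" (3): a world point X has camera coordinates R X + t. Camera axes: x right, y down, z forward; pixel columns grow to the right and rows downward; lengths in mm; the calibration is good to about 2 mm. A picture is of the moment at which its call begins. There is no depth.
- workorder.sign_off(): hands the job in; it is judged then, once.
The state is a dict: "time_s": time; "qpos": joint angles; "joint_velocities": joint speeds; "joint_torque": joint torques, N m; "eef_pos": TCP position; "tcp_rot": TCP orientation; "ft_force": force on the tool from outside, world axes, zero at the start; "torque": the same for the moment, N m; "gripper_width": finger opening in mm; "finger_force": force on a finger pad.
Only numpy, scipy, OpenCV 4.12 (cv2) and the standard library are available. Lean on these libraries where they do the work, as an engineer would, in place of code of your own. Each camera call takes 0.05 s, during which the arm holds its last target. There are 200 camera calls.

## Working session

There is one attempt and no reset: what is moved stays moved. The work goes in short steps, Python scripts to look and compute and a tool call to move; the robot and the scene stay as the last step left them, time stands still between calls to the robot, and variables do not carry over. Pictures are saved under pics/ and viewed, at most 10 in all, crops included, and the job is handed in when it is done.

Besides the shell and the picture viewer there is one more tool, called after "Emit:" as name(argument=value, ...), one argument or row to a line, values as JSON. drive_tool: Moves the arm, as the interface text tells. Its arguments: {"type":"object","properties":{"rows":{"type":"array"},"claw":{"type":"number"}},"required":["rows"]}

```bash
mkdir -p pics; cat > h.py <<'E'
import numpy as np, cv2
from station import status, imaging, workorder, arm
def grab(n):
    f=imaging.grab_frame(n); return {k:(np.array(v) if k!='img' else v) for k,v in f.items()}
def ray(f,px):
    u=cv2.undistortPoints(np.array([[px]],float),f['K'],f['dist'])[0,0]
    d=f['R'].T@np.array([u[0],u[1],1]); c=-f['R'].T@f['t']; return c,d/np.linalg.norm(d)
def onz(f,px,z):
    c,d=ray(f,px); return c+d*(z-c[2])/d[2]
def proj(f,X):
    return cv2.projectPoints(np.array(X,float).reshape(-1,1,3),cv2.Rodrigues(f['R'])[0],f['t'],f['K'],f['dist'])[0][:,0]
def tri(f,p,g,q):
    c1,d1=ray(f,p);c2,d2=ray(g,q)
    s=np.linalg.lstsq(np.c_[d1,-d2],c2-c1,rcond=None)[0]
    a=c1+s[0]*d1;b=c2+s[1]*d2;return (a+b)/2,np.linalg.norm(a-b)
E
python3 - <<'E'
from h import *
for n in('side','top'):
    f=grab(n);cv2.imwrite(f'pics/{n}0.png',f['img'][:,:,::-1]);print(n,-f['R'].T@f['t'],f['R'][2])
s=status.get_state();print(s);print(arm.hold_point_z)
E
```

```text
side [ 247.11153835 -668.21118982  613.9768077 ] [ 0.25086418  0.74981008 -0.61225159]
top [357.45948938 -39.35830366 891.99502757] [ 0.14669649 -0.0015962  -0.98918026]
{'time_s': 0.1, 'qpos': array([ 1.24998221e+00,  3.20208723e-01,  1.56554616e+00, -7.57034009e-07,
        1.25740150e+00, -1.99987160e-02]), 'joint_velocities': array([ 0.00067356, -0.00074379, -0.00354516,  0.00131454,  0.00254949,
        0.00052204]), 'joint_torque': array([ 5.09197944e-04, -4.16406870e+01, -2.34702337e+01, -1.20075865e-04,
        4.91063882e-03,  1.06065582e-05]), 'eef_pos': array([170.23707887, 548.77782373, 230.58161342]), 'tcp_rot': array([[-9.55095266e-01,  2.96298483e-01, -4.92419449e-04],
       [ 2.96298891e-01,  9.55094113e-01, -1.48416630e-03],
       [ 3.05506935e-05, -1.56342354e-03, -9.99998777e-01]]), 'ft_force': array([-0.93546256,  0.01397778, -1.45740269]), 'torque': array([-0.00856305,  0.02437676, -0.05317115]), 'finger_force': 0.0, 'gripper_width': 85.46503202544777}
18.700000000000003
```

View pics/side0.png

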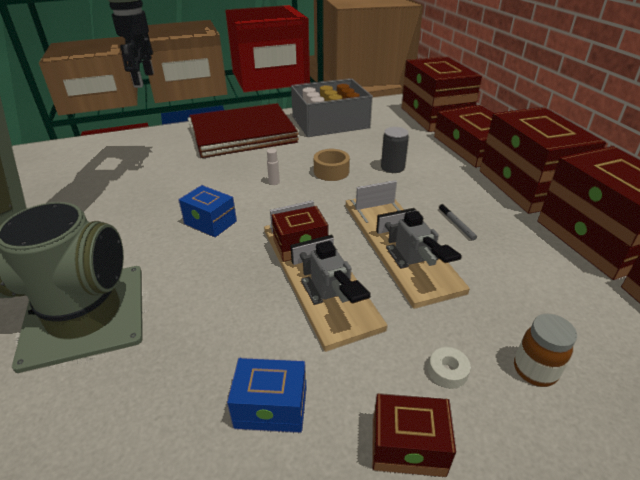

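View pics/top0.png

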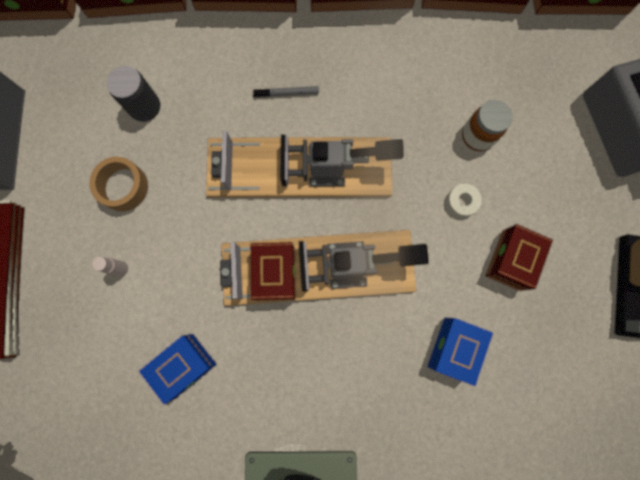

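The top view shows the loaded clamp at rows 232–305: fence (236,270), maroon carton (272,271), plate (303,265), cap about (347,261), paddle about (413,254). The empty clamp lies at rows 135–200.

```bash
python3 - <<'E'
from h import *
f=grab('top');g=grab('side')
a=cv2.resize(f['img'][225:310,215:435],None,fx=3.6,fy=3.6,interpolation=cv2.INTER_CUBIC)
b=cv2.resize(g['img'][195:350,255:395],None,fx=1.8,fy=1.8,interpolation=cv2.INTER_CUBIC)
c=np.zeros((590,800,3),np.uint8);c[:a.shape[0],:a.shape[1]]=a;c[a.shape[0]:a.shape[0]+b.shape[0],:b.shape[1]]=b
c=np.clip(c.astype(int)*1.8,0,255).astype(np.uint8)
cv2.imwrite('pics/crop.png',c[:,:,::-1]);print(a.shape)
def blobs(f,box,th):
    y0,y1,x0,x1=box;m=(f['img'][y0:y1,x0:x1].max(2)<th).astype(np.uint8)
    n,l,s,ce=cv2.connectedComponentsWithStats(m)
    for i in range(1,n):
        if s[i,4]>60:
            cn=cv2.findContours((l==i).astype(np.uint8),cv2.RETR_EXTERNAL,cv2.CHAIN_APPROX_NONE)[0][0]
            r=cv2.minAreaRect(cn); yield ce[i]+[x0,y0],s[i,4],np.round(r[0]+np.array([x0,y0]),1),np.round(r[1],1),round(r[2],1)
for th in(25,40):
    print(th)
    for o in blobs(f,(225,310,325,440),th):
        print('top',*o,onz(f,o[2],112).round(1),onz(f,o[2],110).round(1))
    for o in blobs(g,(195,350,255,395),th): print('side',*o,onz(g,o[2],112).round(1))
E
```

```text
(306, 792, 3)
25
side [325.00851064 249.86808511] 235 [324.8 249.7] [14.8 18.2] 76.0 [440.6 -92.8 112. ]
side [350.31545064 287.47639485] 466 [349.3 286.3] [40.3 18.4] 45.0 [ 448.3 -193.2  112. ]
40
top [418.38403042 254.51330798] 263 [417.5 254. ] [17. 18.] 0.0 [ 456.1 -205.2  112. ] [ 456.4 -205.7  110. ]
side [306.95454545 242.77272727] 132 [307.3 242.6] [15.6 46.9] 56.7 [417.  -63.4 112. ]
side [324.86090226 249.78195489] 266 [324.8 249.8] [15.5 18.7] 76.0 [440.5 -93.  112. ]
side [351.08093525 287.83992806] 556 [349.3 286.8] [41.  19.1] 45.0 [ 447.9 -194.3  112. ]
side [313.08235294 288.97647059] 85 [312.8 289.6] [24.1  6.3] 63.4 [ 390.3 -181.4  112. ]
```

View pics/crop.png

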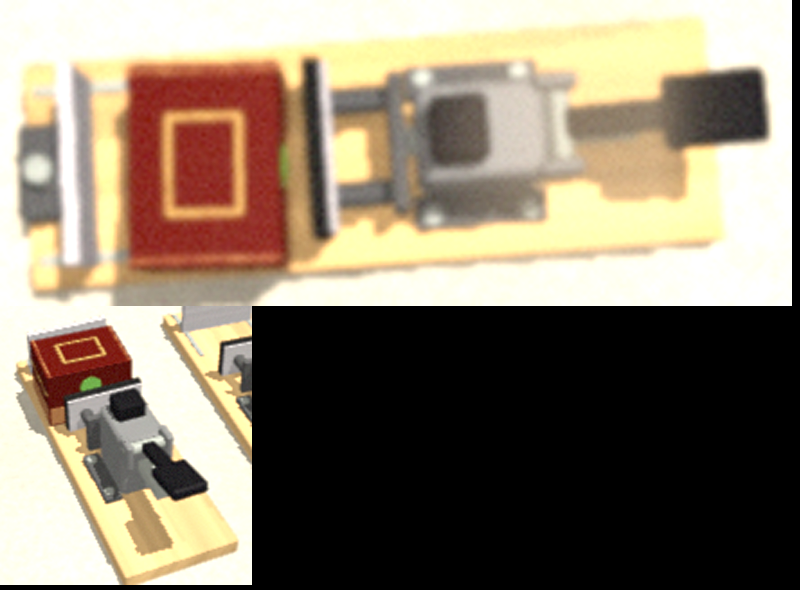

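The crop shows the paddle at crop x 664–768, y 68–143, which is full-frame centre (414,254.4). The cap top is centred near (458,128) in the crop, full-frame (342,260.5).

```bash
python3 - <<'E'
from h import *
f=grab('top');g=grab('side')
P=lambda x,y:(215+(x+.5)/3.6-.5,225+(y+.5)/3.6-.5)
S=lambda x,y:(255+(x+.5)/1.8-.5,195+(y-306+.5)/1.8-.5)
for n,p,z in [('padC',P(716,106),112),('padF',P(664,107),106),('padR',P(768,104),118),('cap',P(458,129),110),('capL',P(428,130),110),('capR',P(488,128),110),('fenT',P(60,66),78),('fenB',P(72,262),78),('plT',P(311,60),85),('plB',P(326,235),85),('cartTL',P(130,67),88),('cartBR',P(284,266),88),('boardTR',P(706,20),18),('boardBR',P(722,240),18),('boardTL',P(28,68),18),('boardBL',P(32,288),18)]:
    print(n,np.round(p,1),onz(f,p,z).round(1))
print('pad tri',tri(f,P(716,106),g,S(181,474)),onz(g,S(181,474),112));print('cap tri',tri(f,P(458,129),g,S(126,401)),onz(g,S(126,401),110))
E
```

```text
padC [413.5 254.1] [ 456.  -198.4  112. ]
padF [399.1 254.4] [ 456.5 -174.7  106. ]
padR [428.  253.5] [ 456.  -221.9  118. ]
cap [341.9 260.5] [446.3 -76.  110. ]
capL [333.5 260.8] [446.  -61.8 110. ]
capR [350.2 260.2] [446.7 -90.2 110. ]
fenT [231.3 243. ] [482.9 119.4  78. ]
fenB [234.6 297.4] [386.1 111.7  78. ]
plT [301.  241.3] [483.8  -5.5  85. ]
plB [305.2 289.9] [398.1 -12.6  85. ]
cartTL [250.8 243.2] [480.6  83.   88. ]
cartBR [293.5 298.5] [383.2   7.6  88. ]
boardTR [410.8 230.2] [ 514.3 -214.    18. ]
boardBR [415.2 291.3] [ 396.9 -218.2   18. ]
boardTL [222.4 243.5] [491.2 148.3  18. ]
boardBL [223.5 304.6] [374.8 143.7  18. ]
pad tri (array([ 456.40785095, -198.7835983 ,  110.50661892]), np.float64(0.41948433217594944)) [ 456.0015356 -200.1937208  112.       ]
cap tri (array([446.65008987, -76.21107397, 102.61026032]), np.float64(1.0630583569319245)) [443.23508058 -84.72309366 110.        ]
```

Emit:
drive_tool(
  rows=[
    [-0.66, -0.84, 0, 0, 0, 0],
    [-0.66, -0.84, 0, 0, 0, 0],
    [-0.66, -0.84, 0, 0, 0, 0],
    [-0.66, -0.84, 0, 0, 0, 0],
    [-0.66, -0.84, 0, 0, 0, 0],
  ],
  claw=-1,
)

```text
time_s: 0.92
eef_pos: [266.0, 296.8, 231.4]
tcp_rot: [[-0.954, 0.299, 0.0], [0.299, 0.954, -0.001], [-0.0, -0.0, -1.0]]
ft_force: [-0.1, 0.1, -0.2]
gripper_width: -0.2
finger_force: 0.0
```

Emit:
drive_tool(
  rows=[
    [-0.66, -0.84, 0, 0, 0, 0],
    [-0.66, -0.84, 0, 0, 0, 0],
    [-0.66, -0.84, 0, 0, 0, 0],
    [-0.66, -0.84, 0, 0, 0, 0],
    [-0.66, -0.84, 0, 0, 0, 0],
  ],
)

```text
time_s: 1.55
eef_pos: [361.8, 47.2, 231.5]
tcp_rot: [[-0.953, 0.301, 0.001], [0.301, 0.953, -0.001], [-0.001, -0.0, -1.0]]
ft_force: [0.4, 1.0, 0.0]
gripper_width: -0.1
finger_force: 0.0
```

Emit:
drive_tool(
  rows=[
    [-0.66, -0.84, 0.2, 0, 0, 0],
    [-0.66, -0.84, 0.2, 0, 0, 0],
    [-0.66, -0.84, 0.2, 0, 0, 0],
    [-0.66, -0.84, 0.2, 0, 0, 0],
    [-0.66, -0.84, 0.2, 0, 0, 0],
  ],
)

```text
time_s: 2.17
eef_pos: [457.0, -201.9, 180.4]
tcp_rot: [[-0.954, 0.299, -0.001], [0.299, 0.954, 0.0], [0.001, -0.0, -1.0]]
ft_force: [0.1, 0.8, 0.7]
gripper_width: -0.1
finger_force: 0.0
```

Emit:
drive_tool(
  rows=[
    [0, 0.012, 0.2, 0, 0, 0],
    [0, 0.012, 0.25, 0, 0, 0],
    [0, 0.012, 0.3, 0, 0, 0],
    [0, 0.012, 0.35, 0, 0, 0],
    [0, 0.012, 0.35, 0, 0, 0],
  ],
)

```text
time_s: 2.8
eef_pos: [458.3, -196.7, 94.8]
tcp_rot: [[-0.955, 0.295, 0.002], [0.295, 0.955, -0.002], [-0.003, -0.001, -1.0]]
ft_force: [-1.6, -1.6, 5.3]
gripper_width: 0.2
finger_force: 2.2
```

Emit:
drive_tool(
  rows=[
    [0, 0, 0.03, 0, 0, 0],
    [0, 0, 0.06, 0, 0, 0],
    [0, 0, 0.068, 0, 0, 0],
    [0, 0, 0.068, 0, 0, 0],
  ],
)

```text
time_s: 3.3
eef_pos: [458.4, -196.6, 78.5]
tcp_rot: [[-0.955, 0.296, 0.003], [0.296, 0.955, -0.001], [-0.003, -0.0, -1.0]]
ft_force: [-2.0, -0.3, 6.1]
gripper_width: 0.0
finger_force: 3.2
```

Emit:
drive_tool(
  rows=[
    [0, 0, 0.008, 0, 0, 0],
    [0, 0, 0.008, 0, 0, 0],
    [0, 0, -0.1, 0, 0, 0],
    [0, 0, -0.18, 0, 0, 0],
    [0, 0, -0.18, 0, 0, 0],
  ],
)

```text
time_s: 3.92
eef_pos: [458.7, -196.4, 123.7]
tcp_rot: [[-0.955, 0.296, 0.005], [0.296, 0.955, -0.001], [-0.005, -0.0, -1.0]]
ft_force: [-0.2, 0.0, 0.1]
gripper_width: 0.1
finger_force: 0.0
```

```bash
python3 - <<'E'
from h import *
f=grab('top');g=grab('side')
a=cv2.resize(f['img'][225:310,215:435],None,fx=3.6,fy=3.6,interpolation=cv2.INTER_CUBIC)
b=cv2.resize(g['img'][195:350,255:395],None,fx=1.8,fy=1.8,interpolation=cv2.INTER_CUBIC)
c=np.zeros((590,800,3),np.uint8);c[:a.shape[0],:a.shape[1]]=a;c[a.shape[0]:a.shape[0]+b.shape[0],:b.shape[1]]=b
cv2.imwrite('pics/crop1.png',np.clip(c.astype(int)*1.8,0,255).astype(np.uint8)[:,:,::-1]);print(status.get_state()['eef_pos'])
E
```

```text
[ 457.20946134 -195.89963272  121.69091726]
```

View pics/crop1.png

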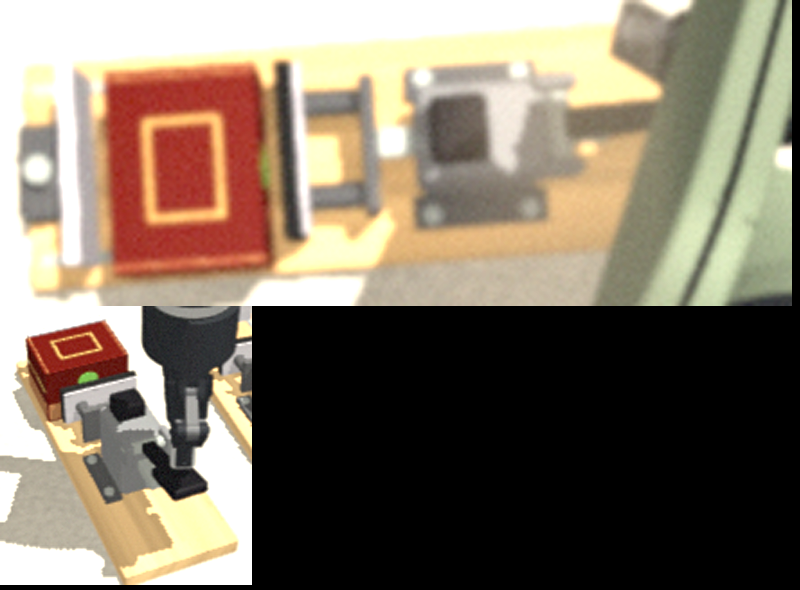

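The plate and the carton moved by one tooth and the trigger sprang back. The next strokes use the same motion.

Emit:
drive_tool(
  rows=[
    [0, 0, 0.1, 0, 0, 0],
    [0, 0, 0.17, 0, 0, 0],
    [0, 0, 0.182, 0, 0, 0],
    [0, 0, 0.182, 0, 0, 0],
  ],
)

```text
time_s: 4.53
eef_pos: [458.8, -197.2, 77.4]
tcp_rot: [[-0.955, 0.296, 0.003], [0.296, 0.955, -0.002], [-0.003, -0.001, -1.0]]
ft_force: [-0.2, -2.5, 11.7]
gripper_width: -0.1
finger_force: 6.1
```

Emit:
drive_tool(
  rows=[
    [0, 0, -0.1, 0, 0, 0],
    [0, 0, -0.182, 0, 0, 0],
    [0, 0, -0.182, 0, 0, 0],
  ],
)

```text
time_s: 4.9
eef_pos: [457.8, -196.4, 122.1]
tcp_rot: [[-0.955, 0.296, 0.002], [0.296, 0.955, -0.0], [-0.002, 0.0, -1.0]]
ft_force: [-0.4, -0.1, -0.5]
gripper_width: 0.3
finger_force: 0.0
```

```bash
cat > red.py <<'E'
from h import *
f=grab('top');h=cv2.cvtColor(f['img'],cv2.COLOR_RGB2HSV)[225:310,215:330].astype(int)
m=(((h[...,0]<8)|(h[...,0]>172))&(h[...,1]>150)&(h[...,2]>40)).astype(np.uint8)
c=max(cv2.findContours(m,cv2.RETR_EXTERNAL,cv2.CHAIN_APPROX_NONE)[0],key=cv2.contourArea)
r=cv2.minAreaRect(c);p=np.array(r[0])+[215,225]
print('carton px',p.round(1),np.round(r[1],1),round(r[2],1),'top centre',onz(f,p,88).round(1))
a=cv2.resize(f['img'][225:310,215:435],None,fx=3.6,fy=3.6,interpolation=cv2.INTER_CUBIC)
import sys;cv2.imwrite(sys.argv[1],np.clip(a.astype(int)*1.8,0,255).astype(np.uint8)[:,:,::-1])
print(status.get_state()['eef_pos'],status.get_state()['time_s'])
E
python3 red.py pics/s2.png
```

```text
carton px [258.2 273.1] [54.9 42.9] 86.3 top centre [427.9  69.3  88. ]
[ 457.10141134 -196.05889116  121.1373951 ] 4.95
```

View pics/s2.png

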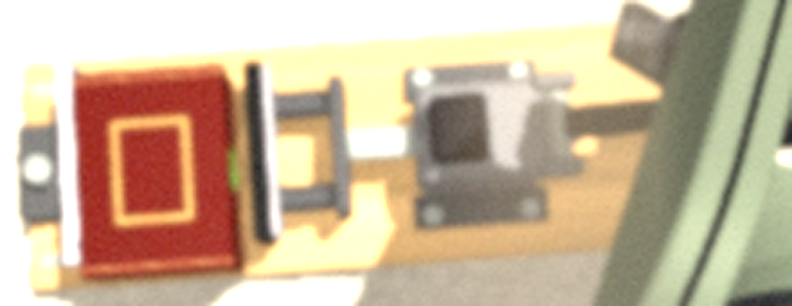

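The second stroke pushed the carton about 15 mm, so its left edge (crop x≈75) is now at or near the fence.

Emit:
drive_tool(
  rows=[
    [0, 0, 0.1, 0, 0, 0],
    [0, 0, 0.17, 0, 0, 0],
    [0, 0, 0.184, 0, 0, 0],
    [0, 0, 0.184, 0, 0, 0],
  ],
)

```text
time_s: 5.45
eef_pos: [458.9, -197.3, 77.2]
tcp_rot: [[-0.955, 0.296, 0.004], [0.296, 0.955, -0.002], [-0.004, -0.001, -1.0]]
ft_force: [-0.4, -0.8, 17.7]
gripper_width: -0.2
finger_force: 8.9
```

Emit:
drive_tool(
  rows=[
    [0, 0, -0.1, 0, 0, 0],
    [0, 0, -0.184, 0, 0, 0],
    [0, 0, -0.184, 0, 0, 0],
  ],
)

```text
time_s: 5.82
eef_pos: [457.6, -196.3, 121.6]
tcp_rot: [[-0.955, 0.296, 0.001], [0.296, 0.955, -0.0], [-0.001, 0.0, -1.0]]
ft_force: [0.9, -0.4, -0.2]
gripper_width: -0.1
finger_force: 0.0
```

```bash
python3 red.py pics/s3.png
```

```text
carton px [257.3 273. ] [54.5 42.6] 86.1 top centre [428.   70.9  88. ]
[ 456.83628618 -196.00272927  120.68846722] 5.875
```

View pics/s3.png

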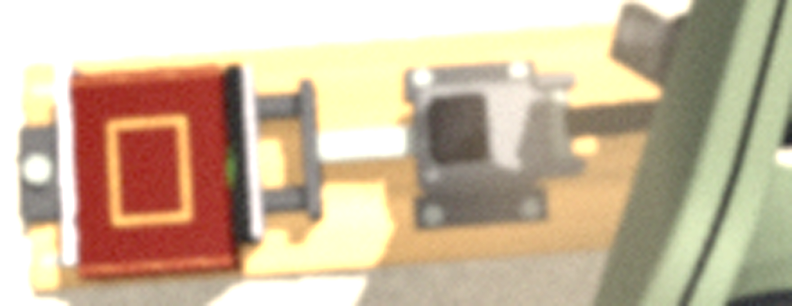

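The carton moved only 1.6 mm while the crosshead moved a full tooth. The plate-to-crosshead gap shrank from about 85 to 73 px, so the springs are compressed and it is tight. Next I move to the release cap.

Emit:
drive_tool(
  rows=[
    [0, 0, -0.12, 0, 0, 0],
    [0.18, 0.446, -0.12, 0, 0, 0],
    [0.18, 0.446, -0.12, 0, 0, 0],
    [0.18, 0.446, -0.12, 0, 0, 0],
    [0.18, 0.446, -0.12, 0, 0, 0],
  ],
)

```text
time_s: 6.5
eef_pos: [446.9, -76.4, 150.6]
tcp_rot: [[-0.955, 0.295, -0.002], [0.295, 0.955, 0.0], [0.002, -0.0, -1.0]]
ft_force: [-0.5, -0.7, 0.6]
gripper_width: 0.0
finger_force: 0.0
```

```bash
python3 - <<'E'
from h import *
print(status.get_state()['eef_pos'],status.get_state()['ft_force'])
g=grab('side');b=cv2.resize(g['img'][165:320,240:400],None,fx=3.7,fy=3.7,interpolation=cv2.INTER_CUBIC)
cv2.imwrite('pics/s4.png',np.clip(b.astype(int)*1.8,0,255).astype(np.uint8)[:,:,::-1])
E
```

```text
[446.94913291 -76.37970765 150.57830976] [-0.51506565 -0.68971252  0.64073082]
```

View pics/s4.png

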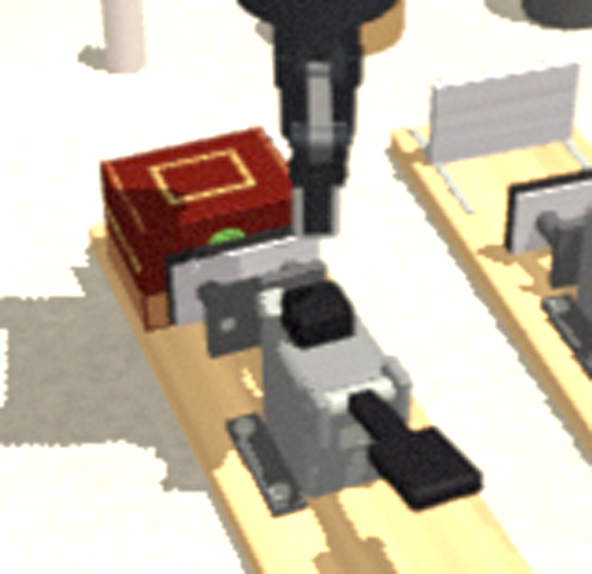

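The side view shows the fingers directly above the black cap, the paddle up, and the plate against the carton. Pressing now.

Emit:
drive_tool(
  rows=[
    [0, 0, 0.12, 0, 0, 0],
    [0, 0, 0.17, 0, 0, 0],
    [0, 0, 0.195, 0, 0, 0],
    [0, 0, 0.2, 0, 0, 0],
    [0, 0, 0.2, 0, 0, 0],
  ],
)

```text
time_s: 7.18
eef_pos: [446.5, -77.4, 101.9]
tcp_rot: [[-0.955, 0.297, -0.002], [0.297, 0.955, -0.0], [0.002, -0.001, -1.0]]
ft_force: [-3.8, -0.7, 6.0]
gripper_width: -0.0
finger_force: 2.9
```

Emit:
drive_tool(
  rows=[
    [0, 0, 0.004, 0, 0, 0],
    [0, 0, 0.006, 0, 0, 0],
    [0, 0, 0.006, 0, 0, 0],
    [0, 0, 0.006, 0, 0, 0],
    [0, 0, 0.006, 0, 0, 0],
  ],
)

```text
time_s: 7.8
eef_pos: [446.5, -77.4, 100.6]
tcp_rot: [[-0.955, 0.297, -0.002], [0.297, 0.955, -0.0], [0.002, -0.001, -1.0]]
ft_force: [-3.3, -0.7, 5.7]
gripper_width: -0.1
finger_force: 3.1
```

Emit:
drive_tool(
  rows=[
    [0, 0, 0, 0, 0, 0],
    [0, 0, 0, 0, 0, 0],
    [0, 0, 0, 0, 0, 0],
    [0, 0, 0, 0, 0, 0],
    [0, 0, 0, 0, 0, 0],
  ],
)

```text
time_s: 8.43
eef_pos: [446.5, -77.4, 100.7]
tcp_rot: [[-0.955, 0.297, -0.002], [0.297, 0.955, -0.0], [0.002, -0.001, -1.0]]
ft_force: [-3.7, -1.0, 5.7]
gripper_width: 0.1
finger_force: 3.1
```

Emit:
drive_tool(
  rows=[
    [0, 0, 0, 0, 0, 0],
    [0, 0, 0, 0, 0, 0],
    [0, 0, 0, 0, 0, 0],
    [0, 0, 0, 0, 0, 0],
    [0, 0, 0, 0, 0, 0],
  ],
)

```text
time_s: 9.05
eef_pos: [446.6, -77.4, 100.7]
tcp_rot: [[-0.955, 0.297, -0.002], [0.297, 0.955, -0.0], [0.002, -0.001, -1.0]]
ft_force: [-4.0, -0.4, 6.3]
gripper_width: -0.2
finger_force: 3.1
```

```bash
python3 - <<'E'
from h import *
g=grab('side');b=cv2.resize(g['img'][165:320,240:400],None,fx=3.7,fy=3.7,interpolation=cv2.INTER_CUBIC)
cv2.imwrite('pics/s5.png',np.clip(b.astype(int)*1.8,0,255).astype(np.uint8)[:,:,::-1])
E
```

```text
(no output)
```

View pics/s5.png

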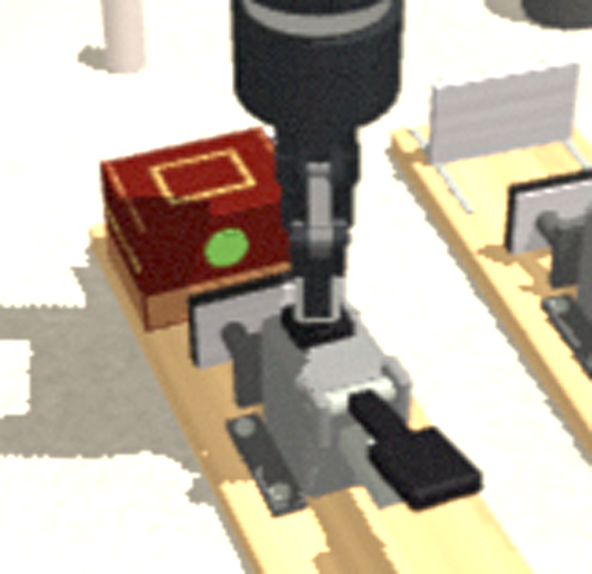

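The jaw has run back. I'll compare it with the starting picture before letting go.

```bash
python3 - <<'E'
from h import *
a=cv2.imread('pics/side0.png')[:,:,::-1];b=grab('side')['img']
c=np.hstack([cv2.resize(i[225:295,280:335],None,fx=7,fy=7,interpolation=cv2.INTER_CUBIC) for i in(a,b)])
cv2.imwrite('pics/cmp.png',np.clip(c.astype(int)*1.6,0,255).astype(np.uint8)[:,:,::-1])
t=a[240:285,285:302].astype(np.uint8).copy()  # plate left end in the start picture
r=cv2.matchTemplate(b[225:300,270:320].copy(),t,cv2.TM_CCOEFF_NORMED);_,s,_,l=cv2.minMaxLoc(r);print('shift px',l[0]+270-285,l[1]+225-240,s)
E
```

```text
shift px 0 0 0.7505538463592529
```

View pics/cmp.png

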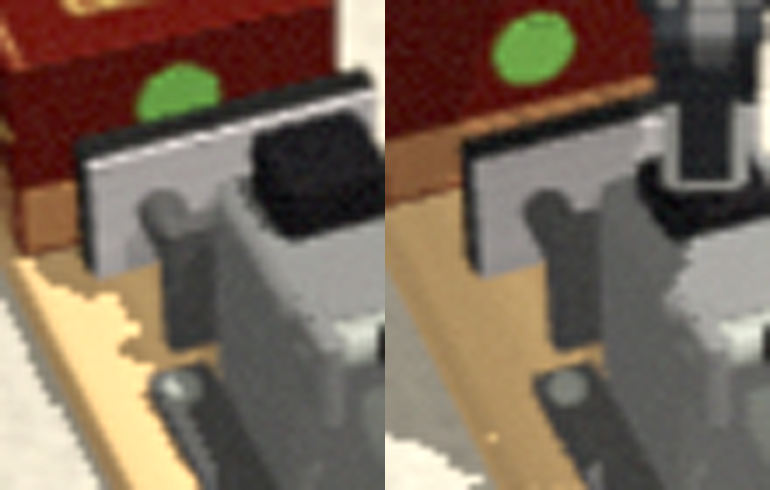

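The plate sits in the same place as at the start (left corner 78,147 in the crop against 463−385=78,145), so the jaw is fully home. I'll lift straight up.

Emit:
drive_tool(
  rows=[
    [0, 0, -0.06, 0, 0, 0],
    [0, 0, -0.25, 0, 0, 0],
    [0, 0, -0.4, 0, 0, 0],
    [0, 0, -0.4, 0, 0, 0],
    [0, 0, -0.4, 0, 0, 0],
  ],
)

```text
time_s: 9.78
eef_pos: [447.0, -76.9, 199.7]
tcp_rot: [[-0.955, 0.297, -0.001], [0.297, 0.955, 0.0], [0.001, -0.0, -1.0]]
ft_force: [-1.1, -0.0, -1.3]
gripper_width: -0.3
finger_force: 0.0
```

```bash
python3 - <<'E'
from h import *
a=cv2.imread('pics/side0.png')[:,:,::-1];b=grab('side')['img'];s=status.get_state();print(s['eef_pos'],s['ft_force'],s['time_s'])
for n,(y0,y1,x0,x1) in dict(plate=(240,285,285,302),cap=(240,260,315,336),paddle=(270,305,335,372)).items():
    r=cv2.matchTemplate(b[y0-15:y1+15,x0-15:x1+15].copy(),a[y0:y1,x0:x1].copy(),cv2.TM_CCOEFF_NORMED);_,q,_,l=cv2.minMaxLoc(r);print(n,l[0]-15,l[1]-15,round(q,2))
E
python3 red.py pics/end.png
```

```text
[446.67884083 -76.70329237 199.20828362] [-0.20395419 -1.05598596 -0.02333721] 9.825
plate 0 0 0.78
cap 0 0 1.0
paddle 0 0 1.0
carton px [256.3 272.9] [54.9 39.7] 87.6 top centre [428.2  72.7  88. ]
[446.61505791 -76.60522406 199.01144119] 9.875
```

```bash
python3 -c "
from h import *
print(workorder.sign_off())"
```

```text
the job is handed in; nothing more can be done
None
```

I squeezed the carton tight with three full strokes, then held the release cap down until the jaw ran home. The carton was left free at the fence, the cap and trigger were back up, and I never touched the empty clamp. The job was handed in at about 9.9 s; sign-off gave no verdict.

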